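# Turn the cam to its low point, then push the sample slide home

### The job

The sample slide of the bench fixture is locked out by its brass eccentric cam. With a fingertip, gently push the upright red handle of the cam clockwise (seen from above) until the cam's low point (the white dot) faces the slide; only then push the slide forward by its blue end plate, fully home against its stop. Push only: do not pinch or lift anything, leave the cam at its low point, the three capped tubes standing in the slide and everything else on the bench where it is, and finish clear of it all.

Things in the scene. Friction and masses are not known exactly. Their poses are not given: they have to be found in the camera images.
- fixture: pale grey plate fixed to the bench, 340 x 120 x 10 mm, carrying slide, cam, guide strips and, on its -y side at x = -35 to 25 mm, a white reading head 50 mm high. Origin on the bench top, on the centre line; the plate spans x = -195 to 145 mm. x is the slide's forward direction (slide to cam), z up; x points roughly to the robot's left (world +y), the +y side faces the robot
- slide (a joint): travel of the sample slide along the fixture's +x, m: 0 is fully back, 0.060 fully home on its stop, starts fully back. Stays where it is left; needs about 2 N. With the cam not at its low point the slide's flat nose runs onto the cam's rim (at 0.042 to 0.051 from the cam's starts)
- push_pad (a point): centre of the rear face of the slide's upright blue end plate, 52 mm above the bench; the plate is 60 mm wide (along the fixture's y), 8 mm thick, and reaches 21 to 75 mm above the bench; its face looks along the fixture's -x. Push it along the fixture's +x. The nearest tube stands 96 mm ahead of it
- cam (a joint): angle of the brass eccentric disc (68 mm across, 14 mm off-centre, 12 to 26 mm above the bench) about its vertical pin, rad, growing anticlockwise from above: 0 is the low point (thin side, white dot, faces the slide); dead stop just past it at -0.1; starts at 1.3 to 2.0, so turn it clockwise by its start value. Stiff, about 0.4 N m (6 N at the handle); stays where left
- cam_axis (a point): centre of the cam's pivot pin, fixed to the fixture at its x = 71.5 mm, y = 0, 30 mm above the bench
- cam_knob (a point): top centre of the cam's upright red round handle, 18 mm in diameter, top 85 mm above the bench, on a flat red arm (its top 35 mm above the bench), 70 mm from the pin. From the pin it lies at (joint value - 1.047 rad) from the fixture's x axis, so it sweeps round the end of the fixture away from the slide, from the +y to the -y side
- tube_a: clear 13 mm sample tube with a pink cap (16 mm wide), 70 mm tall, loose, standing 22 mm deep in the slide's white rack (its foot 28 mm and its top 98 mm above the bench). Origin at the centre of its foot, z up. Leave it standing there
- tube_b: clear 13 mm sample tube with a pink cap (16 mm wide), 70 mm tall, loose, standing 22 mm deep in the slide's white rack (its foot 28 mm and its top 98 mm above the bench). Origin at the centre of its foot, z up. Leave it standing there
- tube_c: clear 13 mm sample tube with a pink cap (16 mm wide), 70 mm tall, loose, standing 22 mm deep in the slide's white rack (its foot 28 mm and its top 98 mm above the bench). Origin at the centre of its foot, z up. Leave it standing there
- spare_rack: loose empty white tube rack, 62 x 76 x 28 mm, on the bench on the robot's side of the fixture; origin at the centre of its underside. Bystander
- beaker: loose glass beaker, 64 mm wide, 75 mm high, on the bench on the far side of the fixture; origin at the centre of its underside. Bystander
- connector: loose green plug with a white nose, about 60 x 14 x 12 mm, on the bench on the robot's side of the fixture near its rear end; origin under its green part. Bystander
- jar: loose amber jar, 60 mm wide, 95 mm high, on the bench to the left; origin at the centre of its underside. Bystander
- screwdriver: loose screwdriver lying on the bench to the right, 170 mm long. Bystander

How it is judged:
By the outcome, as a careful person would: the job done as asked, in the order asked, and still so for the second after the job is handed in, with the robot touching nothing.
It also fails if it takes over 56 s, if anything falls off the work surface, if the arm or the gripper's body presses on something with over 40 N, if the wrist force passes 120 N, or if a joint passes its speed limit or range.

### The arm

A 6-joint arm with a two-finger parallel gripper is mounted at the origin on the work surface. World frame = base frame: x ahead of the robot, y to its left, z up, the work surface at z = 0. Lengths are in m, angles in degrees, forces in N, time in s.
With the tool pointing down it reaches from about 0.4 to 0.825 m from the base axis. Payload 7 kg.
Tool frame: the origin (TCP) lies midway between the tips of the shut fingers; the grasp point (between the pads) lies 19 mm behind it; z points along the fingers, y is the direction in which the jaws open and shut (so a half turn about z gives the same grasp; the last joint's range is limited). The gripper opens to 88 mm and grips with 3 to 60 N. Pads are 19 mm wide; open, the fingers measure 130 mm over their backs; the gripper's body (78 mm by 193 mm) begins 47 mm behind the grasp point.
Start: joints at [88.986, 20.546, 0.682, 0, -70.136, -16.507], TCP at [0.203, 0.644, 0.227] pointing down, gripper open.
Joint ranges: [-176.03, 176.03], [-82.01, 121.73], [-58.28, 71.71], [-173.87, 95.51], [-174.79, -0.11], [-173.66, 173.66]. Speed limits (degrees/s): [136.94, 136.94, 172.46, 180, 180, 180].

### API

Orientations are given as [roll, pitch, yaw] about the fixed x, y, z axes, in that order (R = Rz(yaw) Ry(pitch) Rx(roll)).
In Python, from plant import ctrl gives the robot as it stands. The module is installed in compiled form; this text tells all that it offers.
- The arm moves only by the tool arm_command, never from a script. Its argument "targets" is a list that holds one entry, the list of rows, each a list of 7 numbers: the turn, a rotation vector about the world's x, y, z in rad, then the shift along the world's x, y, z in cm, then the opening, from 0 (shut) to 1 (fully open). A call has 1 to 8 rows; each row is the pose to reach, as a shift and turn from the pose commanded when the call began; what a row does not reach only later rows make up. A row lasts 1/12 s, in which the tool goes at most 41.7 mm and 7.16 degrees, less where a joint would pass 70% of its speed; a pose out of reach is approached as far as the arm can. A call with a gripper value outside its range is refused whole. The fingers move at their own pace and stop on an object; the grip force is fixed at half the most. Time passes only in rows, so rows that repeat a pose let the fingers close. It gives the time, the measured TCP pose, the force and the opening at its end, in the units of the state.
- ctrl.get_obs(): the state, without advancing time (a new reading comes with each control period).
- ctrl.snapshot(name): name is "side" or "top" or "wrist"; returns the picture (420x560x3 uint8, blue, green, red); there is no depth.
- ctrl.camera_model(name): a dict with "K" (3x3 intrinsics, pixels), "xyz" and "rotation" of the camera in the world. Camera axes: x right, y up, looking along -z (the intrinsics and any distortion apply to the point x, -y, -z); pixel columns grow to the right and rows downward; lengths in m; the calibration is good to about 2 mm. A picture is of the moment at which its call begins: read the wrist's pose just before it. camera_model takes no time and is no camera call; for the wrist camera it gives the pose at the moment of the call.
- ctrl.close_job(): hands the job in, once; it reports no verdict.
The state is a dict: "clock": time; "joint_pos": joint angles; "qvel": joint speeds; "tau": joint torques, N m; "tool_pos": TCP position; "orientation": TCP orientation; "force": force on the tool from outside, world axes, zero at the start; "moment": the same for the moment, N m; "opening": finger opening in m.
Only numpy, scipy, OpenCV 4.12 (cv2) and the standard library are available. Lean on these libraries where they do the work, as an engineer would, in place of code of your own. Each camera call takes 0.05 s, during which the arm holds its last target. There are 200 camera calls.

## Working session

There is one attempt and no reset: what is moved stays moved. The work goes in short steps, Python scripts to look and compute and a tool call to move; the robot and the scene stay as the last step left them, time stands still between calls to the robot, and variables do not carry over. Pictures are saved under pics/ and viewed, about 8 in all and at most 12, crops included, and the job is handed in when it is done.

Besides the shell and the picture viewer there is one more tool, called after "Emit:" as name(argument=value, ...), one argument or row to a line, values as JSON. arm_command: Moves the arm, as the interface text tells. Its arguments: {"type":"object","properties":{"targets":{"type":"array","items":{"type":"array","items":{"type":"array","items":{"type":"number"}}}}},"required":["targets"]}

```bash
mkdir -p pics; python3 - <<'E'
from plant import ctrl
import cv2
o=ctrl.get_obs();print({k:o[k] for k in('clock','tool_pos','orientation','force','opening')})
for n in('top','side'):
    cv2.imwrite(f'pics/{n}1.png',ctrl.snapshot(n)); m=ctrl.camera_model(n);print(n,m)
E
```

```text
{'clock': 0.0, 'tool_pos': array([0.20310487, 0.64321377, 0.22562842]), 'orientation': array([ 1.79906710e+02, -8.48756316e-03, -1.75291039e+01]), 'force': array([-0.43126841,  0.67218116, -0.01801691]), 'opening': 0.08787460371862824}
top {'K': array([[467.96947338,   0.        , 280.71523429],
       [  0.        , 467.96947338, 203.23448251],
       [  0.        ,   0.        ,   1.        ]]), 'xyz': array([ 0.42751521, -0.02099109,  1.36350936]), 'rotation': array([  4.8929045 ,  -0.38561586, -89.36203474])}
side {'K': array([[497.80531619,   0.        , 275.42025017],
       [  0.        , 497.80531619, 208.43133858],
       [  0.        ,   0.        ,   1.        ]]), 'xyz': array([-0.13565013, -0.76443926,  0.90297194]), 'rotation': array([ 51.33262244,   0.05820834, -43.73323138])}
```

View pics/top1.png

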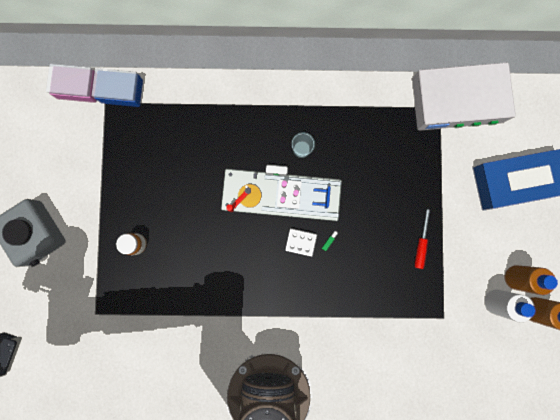

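View pics/side1.png

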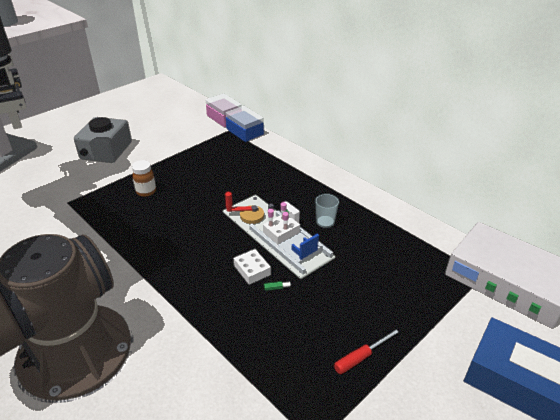

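The top view shows the fixture at about (222-341, 170-220), with the red handle at about (230,207) and the blue plate at about (322,196). The side view agrees. The spare rack is at (301,242), the connector at (330,241), the beaker at (303,145) and the jar at (128,243). I'll enlarge both views to get accurate pixels.

```bash
python3 - <<'E'
import cv2,numpy as np
a=cv2.imread('pics/top1.png')[130:260,210:350]; b=cv2.imread('pics/side1.png')[180:300,215:345]
a=cv2.resize(a,None,fx=5.6,fy=4.6*5.6/4.6,interpolation=cv2.INTER_CUBIC)[:600]
cv2.imwrite('pics/topc.png',cv2.resize(cv2.imread('pics/top1.png')[135:255,210:350],None,fx=5,fy=5,interpolation=cv2.INTER_CUBIC))
E
```

```text
(no output)
```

View pics/topc.png

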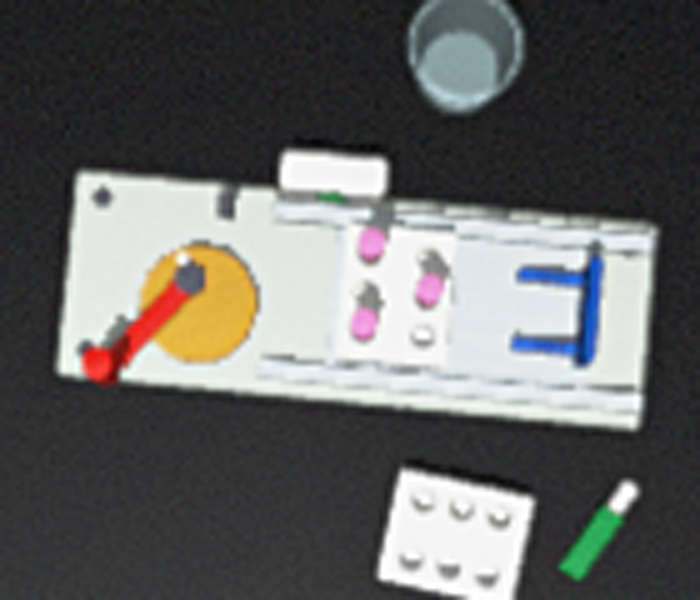

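The enlarged top view shows the plate corners at crop pixels (77,171), (658,223), (640,430) and (57,376). The pin is at (190,277), the handle top at (97,362), the blue plate at about (597,255)-(583,362), and the white dot at (183,258). I'll fit the fixture pose from these.

```bash
cat > h.py <<'E'
import numpy as np
from scipy.spatial.transform import Rotation as R
from scipy.optimize import least_squares
from plant import ctrl
def proj(m,P):
    r=R.from_euler('xyz',m['rotation'],degrees=True)
    q=r.inv().apply(np.atleast_2d(P)-m['xyz'])*[1,-1,-1]
    p=q@np.array(m['K']).T; return p[:,:2]/p[:,2:]
def unproj(m,uv,z):
    r=R.from_euler('xyz',m['rotation'],degrees=True)
    uv=np.atleast_2d(uv); d=np.c_[uv,np.ones(len(uv))]@np.linalg.inv(m['K']).T*[1,-1,-1]
    d=r.apply(d); return m['xyz']+d*((z-m['xyz'][2])/d[:,2])[:,None]
def w(f,P):  # fixture -> world
    P=np.atleast_2d(P).astype(float);c,s=np.cos(f[2]),np.sin(f[2])
    return np.c_[f[0]+c*P[:,0]-s*P[:,1],f[1]+s*P[:,0]+c*P[:,1],P[:,2]]
E
python3 - <<'E'
from h import *
m=ctrl.camera_model('top')
f2=lambda a:np.array(a)/5+[210-.4,135-.4]
uv=f2([(77,171),(658,223),(640,430),(57,376)])
P=np.array([(.145,-.06,.01),(-.195,-.06,.01),(-.195,.06,.01),(.145,.06,.01)])
s=least_squares(lambda f:(proj(m,w(f,P))-uv).ravel(),[.5,0,1.57]);f=s.x
print('fix',f,np.degrees(f[2]),'res',s.fun.round(2))
def loc(p,z):
    q=unproj(m,f2([p]),z)[0];c,sn=np.cos(f[2]),np.sin(f[2]);d=q[:2]-f[:2]
    return q.round(4),np.round([c*d[0]+sn*d[1],-sn*d[0]+c*d[1]],4)
for n,p,z in[('pin',(190,277),.03),('knob',(97,362),.085),('dot',(183,258),.026),('bl1',(597,255),.075),('bl2',(583,362),.075),('beaker',(458,75),0),('rack',(455,535),.028),('conn',(590,545),.01),('tubeC',(363,322),.098),('tube',(372,242),.098)]:
    print(n,*loc(p,z))
k=loc((97,362),.085)[1]; print('cam angle',np.arctan2(k[1],k[0]-.0715)+1.047)
np.save('f.npy',f)
print(unproj(m,[(128,243)],0.095))
E
```

```text
fix [ 0.5709041  -0.00501337  1.49121813] 85.44050528748544 res [ 0.06  0.07 -0.13  0.25  0.18 -0.22 -0.11 -0.09]
pin [0.5787 0.0666 0.03  ] [ 0.072  -0.0021]
knob [0.525  0.1131 0.085 ] [0.1141 0.0551]
dot [0.5901 0.0711 0.026 ] [ 0.0774 -0.0131]
bl1 [ 0.5886 -0.1618  0.075 ] [-0.1549 -0.0301]
bl2 [ 0.5289 -0.1542  0.075 ] [-0.1521  0.03  ]
beaker [ 0.7041 -0.0876  0.    ] [-0.0718 -0.1393]
rack [ 0.4331 -0.0865  0.028 ] [-0.0922  0.1309]
conn [ 0.4282 -0.1653  0.01  ] [-0.1711  0.1295]
tubeC [ 0.5475 -0.0322  0.098 ] [-0.029   0.0211]
tube [ 0.5914 -0.0366  0.098 ] [-0.0299 -0.0229]
cam angle 1.959649510505019
[[0.42382021 0.38204686 0.095     ]]
```

```bash
cat >> h.py <<'E'
f=np.load('f.npy')
def arc(th,gap,r=.07,d=.0185):
    """TCP world xy and yaw (deg) with the finger 'gap' behind the handle at cam angle th"""
    a=th-1.047; k=np.array([.0715+r*np.cos(a),r*np.sin(a)])+np.array([-np.sin(a),np.cos(a)])*(d+gap)
    return np.r_[w(f,[*k,0])[0,:2],np.degrees(a+f[2])-90]
E
python3 - <<'E'
from h import *
np.set_printoptions(suppress=True,precision=4)
print('pre',arc(1.96,.018)); 
for t in np.linspace(1.96,0,9): print(round(t,3),arc(t,0))
print('slide pre',w(f,[(-.192,0,.04),(-.1665,0,.04),(-.1065,0,.04)]),np.degrees(f[2])-180)
E
```

```text
pre [ 0.5002  0.0863 47.7516]
1.96 [ 0.5123  0.0996 47.7516]
1.715 [ 0.5223  0.1142 33.7141]
1.47 [ 0.5356  0.1259 19.6766]
1.225 [0.5513 0.1341 5.6392]
0.98 [ 0.5685  0.1382 -8.3983]
0.735 [  0.5862   0.138  -22.4358]
0.49 [  0.6033   0.1335 -36.4732]
0.245 [  0.6188   0.1251 -50.5107]
0.0 [  0.6318   0.113  -64.5482]
slide pre [[ 0.5556 -0.1964  0.04  ]
 [ 0.5577 -0.171   0.04  ]
 [ 0.5624 -0.1112  0.04  ]] -94.55949471251456
```

Emit:
arm_command(
  targets=[
    [[0, 0, 0.14, 3.7, -7, 0, 0], [0, 0, 0.28, 7.4, -14, 0, 0], [0, 0, 0.42, 11.1, -21, -0.5, 0], [0, 0, 0.56, 14.8, -28, -1, 0], [0, 0, 0.7, 17, -32, -1.5, 0], [0, 0, 0.84, 19, -36, -2, 0], [0, 0, 0.98, 20, -37.5, -2.5, 0], [0, 0, 1.139, 20, -37.5, -2.7, 0]],
  ],
)

```text
clock: 0.77
tool_pos: [0.3586, 0.3502, 0.2097]
orientation: [-180.0, -0.0, 39.7]
force: [2.6, 0.8, -0.3]
opening: 0.0399
```

Emit:
arm_command(
  targets=[
    [[0, 0, 0.05, 1.9, -3.5, -0.3, 0], [0, 0, 0.1, 3.7, -7, -0.6, 0], [0, 0, 0.14, 5.6, -10.5, -1, 0], [0, 0, 0.14, 7.5, -14, -1, 0], [0, 0, 0.14, 9.4, -17.5, -1, 0], [0, 0, 0.14, 11.2, -21, -1, 0], [0, 0, 0.14, 13, -24.5, -1, 0], [0, 0, 0.14, 14.2, -26.4, -1, 0]],
  ],
)

```text
clock: 1.43
tool_pos: [0.5007, 0.0851, 0.1996]
orientation: [-180.0, 0.0, 47.3]
force: [-0.3, 0.5, 0.1]
opening: 0.0004
```

```bash
python3 - <<'E'
from h import *
import cv2
o=ctrl.get_obs();print(o['clock'],o['tool_pos'],o['orientation'],o['force'],o['opening'],o['joint_pos'])
m=ctrl.camera_model('wrist');im=ctrl.snapshot('wrist');cv2.imwrite('pics/w1.png',im);print(m)
print(proj(m,w(f,[(.0715,0,.03),(.1143,.0554,.085),(.145,.06,.01),(.145,-.06,.01)])))
E
```

```text
1.4333 [0.50073502 0.08509642 0.19964601] [-1.79997666e+02  3.62516157e-02  4.72620511e+01] [-0.30549696  0.46594208  0.12774523] 0.00042027327636899256 [ 3.18373212e+01  5.93203122e+00 -2.23299447e+01  8.38958069e-03
 -6.17735910e+01  1.05420759e+02]
{'K': array([[354.8915154 ,   0.        , 275.90397586],
       [  0.        , 354.8915154 , 206.61151523],
       [  0.        ,   0.        ,   1.        ]]), 'xyz': array([0.54874518, 0.13740671, 0.35950022]), 'rotation': array([-1.53009489e+01, -5.41975112e-03, -4.27588695e+01])}
[[350.56470685 147.06791277]
 [274.23745323 155.16283003]
 [250.99848363 123.21812059]
 [353.77833147  38.96421914]]
```

View pics/w1.png

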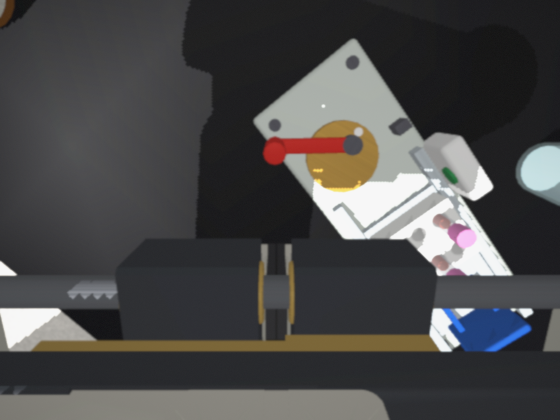

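The wrist view shows the pin at (352,145), the handle at (274,151) and the plate corner at (353,40). All are within a few mm of the prediction, so I'll descend behind the handle.

Emit:
arm_command(
  targets=[
    [[0, 0, 0, -0.1, 0.1, -3.5, 0], [0, 0, 0, -0.1, 0.1, -7, 0], [0, 0, 0, -0.1, 0.1, -10, 0], [0, 0, 0, -0.1, 0.1, -12.5, 0], [0, 0, 0, -0.1, 0.1, -14, 0], [0, 0, 0, -0.1, 0.1, -14.6, 0], [0, 0, 0, -0.1, 0.1, -14.6, 0]],
  ],
)

```text
clock: 2.07
tool_pos: [0.4983, 0.0888, 0.0524]
orientation: [-179.9, 0.2, 47.3]
force: [-0.4, -0.2, 0.6]
opening: 0.0005
```

```bash
cat >> h.py <<'E'
def rows(b,ths,gap=0,yaw0=None):
    for t in ths:
        a=arc(t,gap); print(f'{t:.2f}: [0, 0, {np.radians(a[2]-b[2]):.2f}, {(a[0]-b[0])*100:.1f}, {(a[1]-b[1])*100:.1f}]')
E
python3 - <<'E'
from h import *
o=ctrl.get_obs();print(o['tool_pos'],o['orientation'],o['joint_pos'])
rows([.4992,.087,47.6],[1.96,1.9,1.83,1.76,1.69,1.62])
E
```

```text
[0.49827926 0.08876229 0.05236612] [-179.94502529    0.18117518   47.33957351] [ 3.23647146e+01  1.57025174e+01 -3.28546411e+01 -9.47253732e-03
 -4.16320694e+01  1.04981862e+02]
1.96: [0, 0, 0.00, 1.3, 1.3]
1.90: [0, 0, -0.06, 1.5, 1.6]
1.83: [0, 0, -0.13, 1.8, 2.1]
1.76: [0, 0, -0.20, 2.1, 2.5]
1.69: [0, 0, -0.27, 2.4, 2.9]
1.62: [0, 0, -0.34, 2.8, 3.2]
```

Emit:
arm_command(
  targets=[
    [[0, 0, 0, 0.4, 0.4, 0, 0], [0, 0, 0, 0.8, 0.8, 0, 0], [0, 0, 0, 1.1, 1.1, 0, 0], [0, 0, 0, 1.3, 1.3, 0, 0], [0, 0, -0.06, 1.5, 1.6, 0, 0], [0, 0, -0.13, 1.8, 2.1, 0, 0], [0, 0, -0.2, 2.1, 2.5, 0, 0], [0, 0, -0.27, 2.4, 2.9, 0, 0]],
  ],
)

```text
clock: 2.73
tool_pos: [0.5223, 0.1174, 0.0543]
orientation: [180.0, 0.1, 31.7]
force: [-3.2, -6.2, 5.0]
opening: 0.0003
```

```bash
python3 - <<'E'
from h import *
import cv2
o=ctrl.get_obs();print(o['tool_pos'],o['orientation'],o['force'])
print(arc(1.69,0))
cv2.imwrite('pics/t2.png',cv2.resize(ctrl.snapshot('top')[150:230,210:350],None,fx=5,fy=5,interpolation=cv2.INTER_CUBIC))
rows(arc(1.69,0),[1.62,1.55,1.48,1.41,1.34,1.27,1.2,1.13])
E
```

```text
[0.52227377 0.11737753 0.05426951] [1.79985151e+02 1.39475068e-01 3.16552948e+01] [-3.22881666 -6.17643791  4.96092675]
[ 0.52356168  0.11556011 32.28169151]
1.62: [0, 0, -0.07, 0.4, 0.4]
1.55: [0, 0, -0.14, 0.7, 0.7]
1.48: [0, 0, -0.21, 1.1, 1.0]
1.41: [0, 0, -0.28, 1.6, 1.3]
1.34: [0, 0, -0.35, 2.0, 1.5]
1.27: [0, 0, -0.42, 2.5, 1.7]
1.20: [0, 0, -0.49, 2.9, 1.9]
1.13: [0, 0, -0.56, 3.4, 2.1]
```

View pics/t2.png

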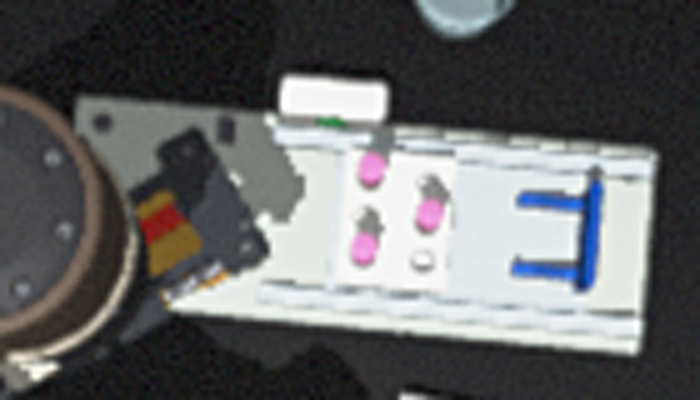

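The gripper hides the cam in this view; the rack, tubes and slide haven't moved. The contact force of about 7 N along the tangent matches a cam turning under a 6 N push, so I'll continue along the arc.

Emit:
arm_command(
  targets=[
    [[0, 0, -0.07, 0.4, 0.4, 0, 0], [0, 0, -0.14, 0.7, 0.7, 0, 0], [0, 0, -0.21, 1.1, 1.0, 0, 0], [0, 0, -0.28, 1.6, 1.3, 0, 0], [0, 0, -0.35, 2.0, 1.5, 0, 0], [0, 0, -0.42, 2.5, 1.7, 0, 0], [0, 0, -0.49, 2.9, 1.9, 0, 0], [0, 0, -0.56, 3.4, 2.1, 0, 0]],
  ],
)

```text
clock: 3.45
tool_pos: [0.5557, 0.1388, 0.0538]
orientation: [180.0, 0.2, -0.4]
force: [-6.0, -2.0, 3.3]
opening: 0.0006
```

```bash
python3 - <<'E'
from h import *
o=ctrl.get_obs();print(o['tool_pos'],o['orientation'],o['force'])
print(arc(1.13,0))
rows(arc(1.13,0),[1.06,.99,.92,.85,.78,.71,.64,.57])
rows(arc(.57,0),[.5,.43,.36,.29,.22,.15,.1,.1])
E
```

```text
[0.55569944 0.13881593 0.0538273 ] [ 1.79952033e+02  1.56064917e-01 -3.57708366e-01] [-5.95219951 -2.03083032  3.30040107]
[0.55784852 0.13619664 0.19605499]
1.06: [0, 0, -0.07, 0.5, 0.1]
0.99: [0, 0, -0.14, 1.0, 0.2]
0.92: [0, 0, -0.21, 1.5, 0.2]
0.85: [0, 0, -0.28, 2.0, 0.2]
0.78: [0, 0, -0.35, 2.5, 0.2]
0.71: [0, 0, -0.42, 3.0, 0.2]
0.64: [0, 0, -0.49, 3.5, 0.1]
0.57: [0, 0, -0.56, 4.0, -0.1]
0.50: [0, 0, -0.07, 0.5, -0.2]
0.43: [0, 0, -0.14, 0.9, -0.4]
0.36: [0, 0, -0.21, 1.4, -0.6]
0.29: [0, 0, -0.28, 1.8, -0.9]
0.22: [0, 0, -0.35, 2.2, -1.1]
0.15: [0, 0, -0.42, 2.6, -1.5]
0.10: [0, 0, -0.47, 2.9, -1.7]
0.10: [0, 0, -0.47, 2.9, -1.7]
```

Emit:
arm_command(
  targets=[
    [[0, 0, -0.07, 0.5, 0, 0, 0], [0, 0, -0.14, 1.0, 0.1, 0, 0], [0, 0, -0.21, 1.5, 0.1, 0, 0], [0, 0, -0.28, 2.0, 0.1, 0, 0], [0, 0, -0.35, 2.5, 0.1, 0, 0], [0, 0, -0.42, 3.0, 0, 0, 0], [0, 0, -0.49, 3.5, -0.1, 0, 0], [0, 0, -0.56, 4.0, -0.2, 0, 0]],
  ],
)

```text
clock: 4.12
tool_pos: [0.5971, 0.139, 0.054]
orientation: [-179.9, 0.1, -32.4]
force: [-5.0, 6.4, -0.6]
opening: 0.0004
```

Emit:
arm_command(
  targets=[
    [[0, 0, -0.07, 0.5, -0.2, 0, 0], [0, 0, -0.14, 0.9, -0.4, 0, 0], [0, 0, -0.21, 1.4, -0.6, 0, 0], [0, 0, -0.28, 1.8, -0.9, 0, 0], [0, 0, -0.35, 2.2, -1.1, 0, 0], [0, 0, -0.42, 2.6, -1.5, 0, 0], [0, 0, -0.42, 2.6, -1.5, 0, 0]],
  ],
)

```text
clock: 4.7
tool_pos: [0.625, 0.1242, 0.0543]
orientation: [-179.8, 0.0, -56.5]
force: [1.6, 5.2, -2.3]
opening: 0.0002
```

```bash
python3 - <<'E'
from h import *
import cv2
o=ctrl.get_obs();print(o['clock'],o['tool_pos'],o['orientation'],o['force'])
print(arc(.15,0))
m=ctrl.camera_model('side')
im=ctrl.snapshot('side')
cv2.imwrite('pics/s2.png',cv2.resize(im[150:270,190:340],None,fx=5,fy=5,interpolation=cv2.INTER_CUBIC))
for th in(.3,.15,0):
    a=th-1.047;p=w(f,[(.0715+.07*np.cos(a),.07*np.sin(a),.085)]);print(th,(proj(m,p)-[190,150]+.4)*5)
E
```

```text
4.7 [0.62501533 0.12424311 0.05425047] [-1.79752094e+02  4.55323826e-02 -5.65103165e+01] [ 1.59710533  5.24630234 -2.34378917]
[  0.62423156   0.12077948 -55.95380894]
0.3 [[333.72122449 140.46772818]]
0.15 [[351.88756264 141.91648866]]
0 [[369.44778271 144.92851603]]
```

View pics/s2.png

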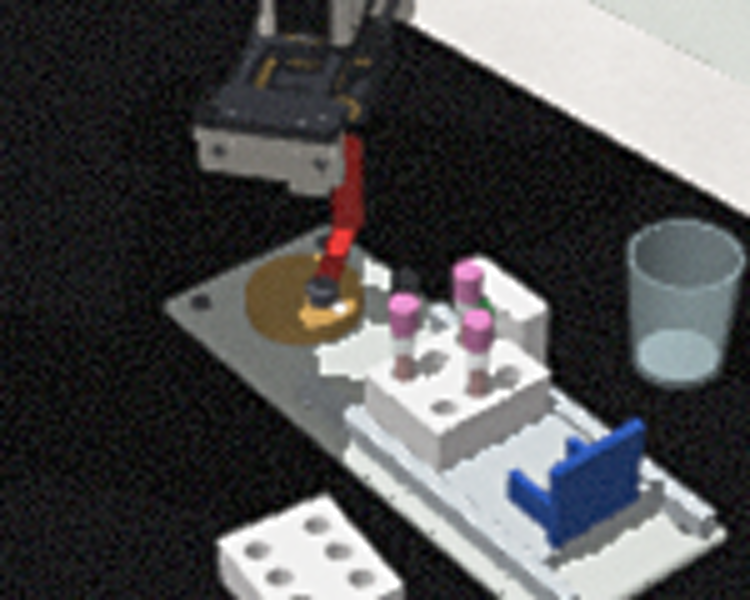

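The side view shows the white dot at (340,308), nearly facing the slide, and the handle top at (352,140). That puts the cam at about 0.15 to 0.2 rad. The tubes are standing and nothing else has moved. One small push finishes it.

Emit:
arm_command(
  targets=[
    [[0, 0, -0.05, 0.3, -0.3, 0, 0], [0, 0, -0.1, 0.5, -0.5, 0, 0], [0, 0, -0.15, 0.7, -0.8, 0, 0], [0, 0, -0.15, 0.8, -0.9, 0, 0], [0, 0, -0.15, 0.8, -0.9, 0, 0]],
  ],
)

```text
clock: 5.17
tool_pos: [0.6332, 0.1156, 0.0544]
orientation: [-179.7, 0.1, -64.9]
force: [2.8, 7.1, -2.7]
opening: 0.0007
```

```bash
python3 - <<'E'
from h import *
o=ctrl.get_obs();print(o['clock'],o['tool_pos'],o['orientation'],o['force'])
for t in(.1,.05,0,-.05):
    a=arc(t,0); y=np.radians(o['orientation'][2]); print(t,a,'ahead mm',1000*((o['tool_pos'][:2]-a[:2])@[np.cos(y),np.sin(y)]))
E
```

```text
5.1667 [0.63323808 0.11564355 0.05444978] [-1.79706210e+02  7.37515989e-02 -6.48572272e+01] [ 2.84441443  7.14868432 -2.73890073]
0.1 [  0.62689684   0.11833016 -58.81859791] ahead mm 5.12629704057104
0.05 [  0.62943637   0.11575069 -61.68338689] ahead mm 1.7122415241834488
0 [  0.63184381   0.11304751 -64.54817586] ahead mm -1.7576703999043244
-0.05 [  0.63411314   0.1102274  -67.41296484] ahead mm -5.274765758977158
```

Estimated cam angle is about 0.02. I'll back off, lift, and check it from the top view while heading for the slide.

Emit:
arm_command(
  targets=[
    [[0, 0, 0, -0.4, 0.9, 0, 0], [0, 0, 0, -0.8, 1.8, 0, 0], [0, 0, 0, -1.2, 2.7, 0, 0], [0, 0, 0, -1.2, 2.7, 3, 0], [0, 0, 0, -1.2, 2.7, 7, 0], [0, 0, 0, -1.2, 2.7, 11, 0], [0, 0, 0, -1.2, 2.7, 14.5, 0], [0, 0, 0, -1.2, 2.7, 14.5, 0]],
  ],
)

```text
clock: 5.83
tool_pos: [0.6225, 0.1421, 0.2079]
orientation: [-179.3, -0.1, -64.8]
force: [0.6, 1.0, 0.9]
opening: 0.0005
```

Emit:
arm_command(
  targets=[
    [[0, 0, -0.06, -0.8, -3.9, 0, 0], [0, 0, -0.13, -1.6, -7.8, 0, 0], [0, 0, -0.19, -2.4, -11.7, 0, 0], [0, 0, -0.26, -3.2, -15.6, 0, 0], [0, 0, -0.32, -4.0, -19.5, 0, 0], [0, 0, -0.39, -4.8, -23.4, 0, 0], [0, 0, -0.45, -5.6, -27.3, 0, 0], [0, 0, -0.52, -6.5, -31.2, 0, 0]],
  ],
)

```text
clock: 6.5
tool_pos: [0.5535, -0.1727, 0.1992]
orientation: [-180.0, -0.0, -94.8]
force: [1.2, -0.5, 0.5]
opening: 0.0003
```

```bash
python3 - <<'E'
from h import *
import cv2
o=ctrl.get_obs();print(o['clock'],o['tool_pos'],o['orientation'],o['force'])
im=ctrl.snapshot('top')
cv2.imwrite('pics/t3.png',cv2.resize(im[150:230,210:350],None,fx=5,fy=5,interpolation=cv2.INTER_CUBIC))
m=ctrl.camera_model('top')
for th in(.1,0,-.1):
    a=th-1.047;p=w(f,[(.0715+.07*np.cos(a),.07*np.sin(a),.085)]);print(th,(proj(m,p)-[210,150]+.4)*5)
E
```

```text
6.5 [ 0.55354196 -0.17267239  0.19917781] [-1.79963981e+02 -2.52628467e-03 -9.48359001e+01] [ 1.18027148 -0.48984625  0.50096881]
0.1 [[120.38304169  85.87256769]]
0 [[131.66904345  80.05588298]]
-0.1 [[143.47264637  75.38048341]]
```

View pics/t3.png

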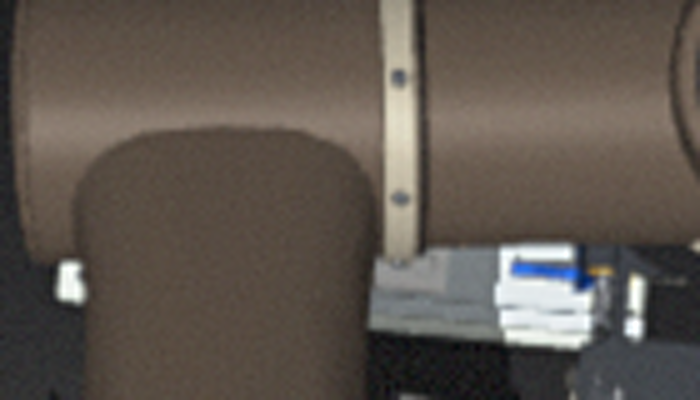

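The arm hides the cam here, so I'll swing right to clear the view.

Emit:
arm_command(
  targets=[
    [[0, 0, 0, 0, -4, 0, 0], [0, 0, 0, 0, -8, 0, 0], [0, 0, 0, 0, -12, 0, 0], [0, 0, 0, 0, -16, 0, 0], [0, 0, 0, 0, -20, 0, 0], [0, 0, 0, 0, -22, 0, 0]],
  ],
)

```text
clock: 7.05
tool_pos: [0.5538, -0.3948, 0.1984]
orientation: [180.0, -0.0, -94.8]
force: [0.4, -0.1, -0.1]
opening: 0.0002
```

```bash
python3 - <<'E'
from h import *
import cv2
o=ctrl.get_obs();print(o['clock'],o['tool_pos'],o['orientation'],o['force'])
im=ctrl.snapshot('top')
a1=cv2.resize(im[150:230,210:350],None,fx=5,fy=5,interpolation=cv2.INTER_CUBIC)
cv2.imwrite('pics/t4.png',a1)
E
```

```text
7.05 [ 0.55376806 -0.39478988  0.1984371 ] [ 1.79965803e+02 -3.35160918e-02 -9.48028325e+01] [ 0.35480139 -0.06040215 -0.14846589]
```

View pics/t4.png

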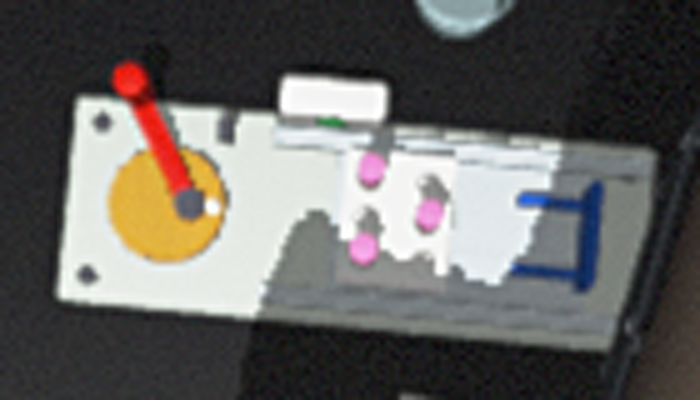

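The top view shows the handle at (130,77); the prediction for cam = 0 is (132,80). The dot at (212,208) faces the slide, so the cam is at 0.00 ± 0.03. Next I'll go behind the blue plate.

Emit:
arm_command(
  targets=[
    [[0, 0, 0, 0, 4, 0, 0], [0, 0, 0, 0.1, 8, 0, 0], [0, 0, 0, 0.2, 12, 0, 0], [0, 0, 0, 0.2, 16, 0, 0], [0, 0, 0, 0.2, 19, 0, 0], [0, 0, 0, 0.2, 19, -3, 0], [0, 0, 0, 0.2, 19, -7, 0], [0, 0, 0, 0.2, 19, -10, 0]],
  ],
)

```text
clock: 7.77
tool_pos: [0.556, -0.1996, 0.0977]
orientation: [-179.9, 0.0, -94.6]
force: [-0.9, 0.3, -0.9]
opening: 0.0003
```

Emit:
arm_command(
  targets=[
    [[0, 0, 0, 0, 0, -3, 0], [0, 0, 0, 0, 0, -5, 0], [0, 0, 0, 0, 0, -5.8, 0], [0, 0, 0, 0, 0, -5.8, 0]],
  ],
)

```text
clock: 8.1
tool_pos: [0.5549, -0.201, 0.039]
orientation: [179.8, -0.0, -94.7]
force: [-0.0, -0.2, 1.5]
opening: 0.0005
```

Emit:
arm_command(
  targets=[
    [[0, 0, 0, 0.1, 0.8, 0, 0], [0, 0, 0, 0.1, 1.6, 0, 0], [0, 0, 0, 0.2, 2.3, 0, 0], [0, 0, 0, 0.2, 2.7, 0, 0], [0, 0, 0, 0.2, 3.0, 0, 0], [0, 0, 0, 0.3, 3.3, 0, 0], [0, 0, 0, 0.3, 3.6, 0, 0], [0, 0, 0, 0.3, 4.0, 0, 0]],
  ],
)

```text
clock: 8.77
tool_pos: [0.5597, -0.1618, 0.0412]
orientation: [-179.9, -0.0, -94.8]
force: [1.6, -3.4, 1.1]
opening: 0.0005
```

Emit:
arm_command(
  targets=[
    [[0, 0, 0, 0, 0.4, 0, 0], [0, 0, 0, 0.1, 0.8, 0, 0], [0, 0, 0, 0.1, 1.2, 0, 0], [0, 0, 0, 0.1, 1.6, 0, 0], [0, 0, 0, 0.2, 2.0, 0, 0], [0, 0, 0, 0.2, 2.4, 0, 0], [0, 0, 0, 0.2, 2.8, 0, 0], [0, 0, 0, 0.2, 2.8, 0, 0]],
  ],
)

```text
clock: 9.43
tool_pos: [0.5611, -0.1329, 0.0406]
orientation: [180.0, 0.0, -94.7]
force: [-0.3, 0.1, -0.1]
opening: 0.0008
```

Emit:
arm_command(
  targets=[
    [[0, 0, 0, 0, 0.3, 0, 0], [0, 0, 0, 0.1, 0.6, 0, 0], [0, 0, 0, 0.1, 0.9, 0, 0], [0, 0, 0, 0.1, 1.2, 0, 0], [0, 0, 0, 0.1, 1.5, 0, 0], [0, 0, 0, 0.1, 1.7, 0, 0], [0, 0, 0, 0.2, 1.9, 0, 0], [0, 0, 0, 0.2, 1.9, 0, 0]],
  ],
)

```text
clock: 10.1
tool_pos: [0.5632, -0.1143, 0.0408]
orientation: [180.0, 0.0, -94.7]
force: [1.1, 0.2, 0.4]
opening: 0.0006
```

Emit:
arm_command(
  targets=[
    [[0, 0, 0, 0, 0.1, 0, 0], [0, 0, 0, 0, 0.2, 0, 0], [0, 0, 0, 0, 0.3, 0, 0], [0, 0, 0, 0, 0.4, 0, 0], [0, 0, 0, 0, 0.4, 0, 0]],
  ],
)

```text
clock: 10.52
tool_pos: [0.5633, -0.1139, 0.041]
orientation: [180.0, -0.2, -94.7]
force: [2.2, -22.0, -4.5]
opening: 0.0001
```

A firm stop at y = -0.114 with 22 N; home was expected at about -0.111. I'll back off, lift clear, and check.

Emit:
arm_command(
  targets=[
    [[0, 0, 0, 0, -0.6, 0, 0], [0, 0, 0, -0.1, -2, 0, 0], [0, 0, 0, -0.2, -4, 0, 0], [0, 0, 0, -0.2, -6, 0, 0], [0, 0, 0, -0.2, -6, 4, 0], [0, 0, 0, -0.2, -6, 8, 0], [0, 0, 0, -0.2, -6, 12, 0], [0, 0, 0, -0.2, -6, 16, 0]],
  ],
)

```text
clock: 11.18
tool_pos: [0.5611, -0.1708, 0.2027]
orientation: [-180.0, 0.0, -94.8]
force: [2.0, 0.1, 0.5]
opening: 0.0001
```

Emit:
arm_command(
  targets=[
    [[0, 0, 0, 0, -4, 0, 0], [0, 0, 0, 0, -8, 0, 0], [0, 0, 0, 0, -12, 0, 0], [0, 0, 0, 0, -16, 0, 0], [0, 0, 0, 0, -20, 0, 0], [0, 0, 0, 0, -24, 0, 0], [0, 0, 0, 0, -25, 0, 0], [0, 0, 0, 0, -25, 0, 0]],
  ],
)

```text
clock: 11.85
tool_pos: [0.5606, -0.4238, 0.1997]
orientation: [180.0, 0.0, -95.0]
force: [0.6, 1.1, 0.9]
opening: 0.0003
```

```bash
python3 - <<'E'
from h import *
import cv2
o=ctrl.get_obs();print(o['clock'],o['tool_pos'],o['force'])
im=ctrl.snapshot('top');cv2.imwrite('pics/t5.png',cv2.resize(im[135:255,210:350],None,fx=5,fy=5,interpolation=cv2.INTER_CUBIC))
im=ctrl.snapshot('side');cv2.imwrite('pics/s5.png',cv2.resize(im[160:310,120:345],None,fx=3.5,fy=3.5,interpolation=cv2.INTER_CUBIC))
E
```

```text
11.85 [ 0.56055198 -0.42376964  0.19968529] [0.5506404  1.07761211 0.88709593]
```

View pics/t5.png

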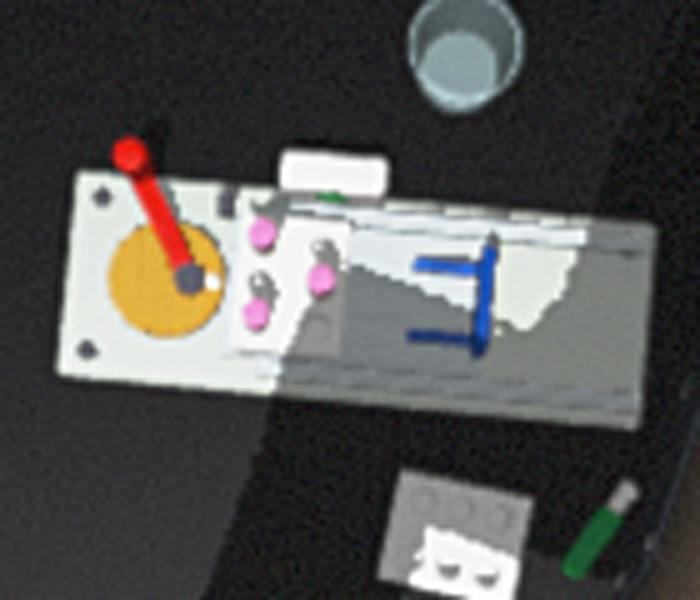

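View pics/s5.png

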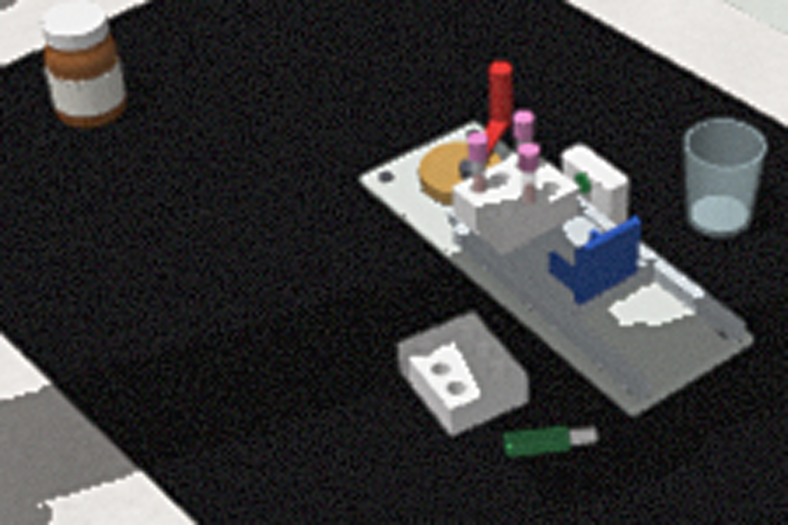

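The top view shows the slide forward: caps at (263,234), (322,280), (257,314) and the blue plate at about (485,298). The dot faces the slide, and the beaker, rack and connector are where they started. The side view shows all three tubes upright. I'll measure the travel from the cap and plate centroids.

```bash
python3 - <<'E'
from h import *
import cv2
m=ctrl.camera_model('top')
def cap(im):
    h=cv2.cvtColor(im[160:225,215:345],cv2.COLOR_BGR2HSV)
    k=((h[...,0]>145)&(h[...,0]<172)&(h[...,1]>60)&(h[...,2]>120)).astype(np.uint8)
    n,_,s,c=cv2.connectedComponentsWithStats(k)
    c=np.array([c[i]+[215,160] for i in range(1,n) if s[i,4]>=5]); return c[np.argsort(c[:,0]+.01*c[:,1])]
c,s=np.cos(f[2]),np.sin(f[2])
A=cap(cv2.imread('pics/top1.png'));B=cap(ctrl.snapshot('top'))
print(A,B)
fx=lambda uv:(unproj(m,uv,.095)[:,:2]-f[:2])@np.array([[c,-s],[s,c]])
if len(A)==len(B): print((fx(B)-fx(A))*1000)
# sharp edge of blue plate along its mid row in both pictures
E
```

```text
[[282.33333333 199.41666667]
 [283.92       183.44      ]
 [295.5        192.5       ]] [[260.92 197.44]
 [262.   181.5 ]
 [274.   190.5 ]]
[[58.55086988 -0.06484671]
 [60.09193689  0.15962844]
 [58.87566607 -0.10825609]]
```

```bash
python3 - <<'E'
from plant import ctrl
print(ctrl.close_job(), ctrl.get_obs()['clock'])
E
```

```text
the job is handed in; nothing more can be done
the job is handed in; nothing more can be done
```

The cam is at its low point and the slide is pushed home. I handed the job in at about 12 s of the 56 s allowed.

- **Cam:** I pushed the handle round clockwise with the shut fingertip from about 1.96 rad to 0, at about 6–8 N. The top view before the slide push put it at 0.00 ± 0.03 rad with the white dot facing the slide. The last view showed it unchanged.
- **Slide:** I then pushed the blue end plate forward until it met a firm stop, where the force rose to 22 N within 0.4 mm of movement.
- **Slide travel:** The cap positions give 58.6, 60.1 and 58.9 mm against the nominal 60 mm. The fingertip stopped about 3 mm short of where I predicted. I put both differences down to pixel and calibration error, because the stop was firm. By my geometry the cam at its low point leaves more than 1 mm of clearance, so it could not have been blocking the slide.
- **Rest of the bench:** In the last views the three tubes stand upright and the beaker, spare rack and connector have not moved. The jar stands upright, though I did not measure it. The screwdriver was outside those crops; the arm only passed about 20 cm above that area. The arm ended clear of everything at about 0.2 m height, with no contact force.

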